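# Unpile the bench stock into its holders

## Robot

A 6-joint arm with a two-finger parallel gripper is mounted at the origin on a cart in front of the work surface, level with it; the furniture and walls round the work are solid. World frame = base frame: x ahead of the robot, y to its left, z up, the work surface at z = 0. Lengths are in mm, angles in rad, forces in N, time in s.
With the tool pointing down it reaches from about 400 to 925 mm from the base axis. Payload 3.4 kg.
Tool frame: the origin (TCP) lies midway between the tips of the shut fingers; the grasp point (between the pads) lies 19 mm behind it; z points along the fingers, y is the line along which they close (so a half turn about z gives the same grasp; the last joint's range is limited). The gripper opens to 85 mm and grips with 20 to 120 N. Pads are 22 mm wide; open, the fingers measure 114 mm over their backs; the gripper's body (76 mm by 85 mm) begins 54 mm behind the grasp point. The pads swing forward as they close: fully open they stand 13 mm farther back than shut.
Start: joints at [1.192, 0.307, 1.506, -0, 1.328, -0.073], TCP at [172.582, 548.495, 231.305] pointing down, gripper open.
Joint ranges: [-3.12, 3.12], [-1.05, 2.28], [0.14, 2.33], [-1.42, 4.57], [0.1, 2.73], [-2.68, 2.68]. Speed limits (rad/s): [2.57, 2.57, 3.14, 3.14, 3.14, 3.14].

## Interface

Orientations are given as a rotation vector (axis times angle).
In Python, from workcell import readout, get_image, workorder gives the robot as it stands.
- The arm moves only by the tool drive_tool, never from a script. Its argument "steps" is a list of rows, each a list of 3 entries, a list of its own where there are three numbers: the closure, from 0 (fully open) to 1 (shut), then the shift along the world's x, y, z in mm, then the turn about the world's z in rad. In form: [[grip, [dx, dy, dz], roll], ...]. A call has 1 to 8 rows; each row is the pose to reach, as a shift and turn from the pose commanded when the call began; what a row does not reach only later rows make up. A row lasts 1/12 s, in which the tool goes at most 41.7 mm and 7.16 degrees, less where a joint would pass 70% of its speed; a pose out of reach is approached as far as the arm can. A call with a gripper value outside its range is refused whole. The fingers move at their own pace and stop on an object; "newtons" is the grip in N (left out, the last holds). Time passes only in rows, so rows that repeat a pose let the fingers close. It gives the time, the measured TCP pose, the force, the opening and the grip force at its end, in the units of the state.
- readout.get_obs(): the state, without advancing time (a new reading comes with each control period).
- get_image(name): name is "scene" or "side" or "wrist"; returns a dict with "image" (400x640x3 uint8, red, green, blue), "fx", "fy", "cx", "cy" (pixels), "rvec" (rotation vector, rad) and "tvec" (3), from world to camera coordinates, as OpenCV has them. Camera axes: x right, y down, z forward; pixel columns grow to the right and rows downward; lengths in mm; the calibration is good to about 2 mm. A picture is of the moment at which its call begins. There is no depth.
- workorder.job_done(): hands the job in; it is judged then, once.
The state is a dict: "time_s": time; "joint_positions": joint angles; "dq": joint speeds; "joint_efforts": joint torques, N m; "tool_pos": TCP position; "eef_rot": TCP orientation; "wrist_force": force on the tool from outside, world axes, zero at the start; "ft_torque": the same for the moment, N m; "finger_gap": finger opening in mm; "gripper_force": force on a finger pad.
Only numpy, scipy, OpenCV 4.12 (cv2) and the standard library are available. Lean on these libraries where they do the work, as an engineer would, in place of code of your own. Each camera call takes 0.05 s, during which the arm holds its last target. There are 200 camera calls.

## Task

The bench stock has been piled up in two stacks: a glass dish on a small carton on a larger carton, and a flat jar on a tall jar. Take both stacks apart from the top and set each of the five things upright into the grey rimmed holder of its own shape and size, flat on the holder's floor inside the rim and, for the cartons, long side along long side. Set each down gently, without tipping or dropping it.

Things in the scene. Friction and masses are not known exactly. Their poses are not given: they have to be found in the camera images.
- disc_box: Larger carton, white with an orange end, 44 x 62 x 30 mm (x, y, height), about 60 g. Lowest in the pile of three, on the counter. Origin: centre of the underside; x along the short side, y along the long side, z up.
- bur_box: Smaller carton, white and dark green, 36 x 48 x 22 mm (x, y, height), about 50 g. It lies loose on the larger carton, the long sides nearly parallel. Origin: centre of the underside; x along the short side, y along the long side, z up.
- dappen_dish: Small octagonal clear glass dish with a waist, 31 mm across, 26 mm high, about 35 g. It stands loose on the smaller carton, on top of the pile of three. It can be gripped at its sides in any direction. Origin: centre of the underside, z up; its yaw means nothing.
- jar_flat: Flat round jar with a screwed-on white lid, diameter 51 mm, 24 mm high, about 50 g. It stands loose on the tall jar. Origin: centre of the underside, z up; its yaw means nothing.
- jar_tall: Tall round white jar with a screwed-on lid, diameter 63 mm, 58 mm high, about 160 g. It stands on the counter under the flat jar (a like jar with nothing on it, far back in the left corner, is no part of the job). Origin: centre of the underside, z up; its yaw means nothing.
- holder_large_box: Fixed to the counter. Grey plastic holder with a low rim: floor 3 mm thick, rim 3.5 mm thick and 7 mm high over the counter (4 mm over the holder's floor). The larger of the two rectangular holders, inside 60 x 78 mm (x, y), for the larger carton; x along its short side, y along its long side. Origin: centre of its underside, on the counter (its floor is 3 mm higher). Any of the seven places on the counter (five holders, two piles) can be anywhere among the others.
- holder_small_box: Fixed to the counter. Grey plastic holder with a low rim: floor 3 mm thick, rim 3.5 mm thick and 7 mm high over the counter (4 mm over the holder's floor). The smaller of the two rectangular holders, inside 52 x 64 mm (x, y), for the smaller carton; x along its short side, y along its long side. Origin: centre of its underside, on the counter (its floor is 3 mm higher). Any of the seven places on the counter (five holders, two piles) can be anywhere among the others.
- holder_dish: Fixed to the counter. Grey plastic holder with a low rim: floor 3 mm thick, rim 3.5 mm thick and 7 mm high over the counter (4 mm over the holder's floor). The smallest of the three round holders, inside diameter 47 mm, for the glass dish. Origin: centre of its underside, on the counter (its floor is 3 mm higher). Any of the seven places on the counter (five holders, two piles) can be anywhere among the others.
- holder_flat_jar: Fixed to the counter. Grey plastic holder with a low rim: floor 3 mm thick, rim 3.5 mm thick and 7 mm high over the counter (4 mm over the holder's floor). The middle one of the three round holders, inside diameter 67 mm, for the flat jar. Origin: centre of its underside, on the counter (its floor is 3 mm higher). Any of the seven places on the counter (five holders, two piles) can be anywhere among the others.
- holder_tall_jar: Fixed to the counter. Grey plastic holder with a low rim: floor 3 mm thick, rim 3.5 mm thick and 7 mm high over the counter (4 mm over the holder's floor). The largest of the three round holders, inside diameter 79 mm, for the tall jar. Origin: centre of its underside, on the counter (its floor is 3 mm higher). Any of the seven places on the counter (five holders, two piles) can be anywhere among the others.
There are look-alikes about, which are no part of the job. Leave any black or orange look-alike of the jar_tall alone.

How it is judged (in metres and radians):
At the end, for the whole second after the job is handed in: All five things released, at rest and upright (0.1 rad) on the floor of their own holders: centre within 12 mm of the holder's centre, underside under 5.5 mm above the counter, cartons within 0.3 rad of parallel to their holders (either way round) (horizontal distance between disc_box and holder_large_box below 0.012 m and z of disc_box in the frame of holder_large_box between 0 and 0.0055 m and angle between each of disc_box, bur_box, dappen_dish, jar_flat, jar_tall's own z axis and vertical below 0.1 rad and linear speed of each of disc_box, bur_box, dappen_dish, jar_flat, jar_tall below 0.02 m/s and contact force between the fingers and disc_box below 0.05 N and angle between the x axis of disc_box and the x axis of holder_large_box, either way round below 0.3 rad and horizontal distance between bur_box and holder_small_box below 0.012 m and z of bur_box in the frame of holder_small_box between 0 and 0.0055 m and contact force between the fingers and bur_box below 0.05 N and angle between the x axis of bur_box and the x axis of holder_small_box, either way round below 0.3 rad and horizontal distance between dappen_dish and holder_dish below 0.012 m and z of dappen_dish in the frame of holder_dish between 0 and 0.0055 m and contact force between the fingers and dappen_dish below 0.05 N and horizontal distance between jar_flat and holder_flat_jar below 0.012 m and z of jar_flat in the frame of holder_flat_jar between 0 and 0.0055 m and contact force between the fingers and jar_flat below 0.05 N and horizontal distance between jar_tall and holder_tall_jar below 0.012 m and z of jar_tall in the frame of holder_tall_jar between 0 and 0.0055 m and contact force between the fingers and jar_tall below 0.05 N); the robot touches nothing.
It fails at once if a thing is tipped over (angle between any of disc_box, bur_box, dappen_dish, jar_flat, jar_tall's own z axis and vertical above 0.6 rad).
It fails at once if a thing is dropped: let go more than 2 cm above its holder's floor ((horizontal distance between disc_box and holder_large_box below 0.05 m and z of disc_box in the frame of holder_large_box above 0.025 m and contact force between the fingers and disc_box below 0.02 N) or (horizontal distance between bur_box and holder_small_box below 0.05 m and z of bur_box in the frame of holder_small_box above 0.025 m and contact force between the fingers and bur_box below 0.02 N) or (horizontal distance between dappen_dish and holder_dish below 0.05 m and z of dappen_dish in the frame of holder_dish above 0.025 m and contact force between the fingers and dappen_dish below 0.02 N) or (horizontal distance between jar_flat and holder_flat_jar below 0.05 m and z of jar_flat in the frame of holder_flat_jar above 0.025 m and contact force between the fingers and jar_flat below 0.02 N) or (horizontal distance between jar_tall and holder_tall_jar below 0.05 m and z of jar_tall in the frame of holder_tall_jar above 0.025 m and contact force between the fingers and jar_tall below 0.02 N)).
It also fails if it takes over 133 s, if anything falls off the work surface, if the arm or the gripper's body presses on something with over 40 N, if the wrist force passes 120 N, or if a joint passes its speed limit or range.

## Working session

There is one attempt and no reset: what is moved stays moved. The work goes in short steps, Python scripts to look and compute and a tool call to move; the robot and the scene stay as the last step left them, time stands still between calls to the robot, and variables do not carry over. Pictures are saved under pics/ and viewed, at most 14 in all, crops included, and the job is handed in when it is done.

Besides the shell and the picture viewer there is one more tool, called after "Request:" as name(argument=value, ...) on one line, values as JSON. drive_tool: Moves the arm, as the interface text tells. Its arguments: {"type":"object","properties":{"steps":{"type":"array","items":{"type":"array"}},"newtons":{"type":"number"}},"required":["steps"]}

```bash
mkdir -p pics
cat > h.py <<'E'
import numpy as np,cv2
from workcell import readout,get_image,workorder
def snap(n,f):
    d=get_image(n); cv2.imwrite(f'pics/{f}.png',d['image'][:,:,::-1]); np.save(f'pics/{f}.npy',d,allow_pickle=True); return d
def load(f): return np.load(f'pics/{f}.npy',allow_pickle=True).item()
def ray(d,u,v,z):
    R=cv2.Rodrigues(np.array(d['rvec'],float))[0];t=np.array(d['tvec'],float).ravel()
    c=-R.T@t; r=R.T@np.array([(u-d['cx'])/d['fx'],(v-d['cy'])/d['fy'],1]); return (c+r*(z-c[2])/r[2])
def proj(d,p):
    K=np.array([[d['fx'],0,d['cx']],[0,d['fy'],d['cy']],[0,0,1.]])
    return cv2.projectPoints(np.array(p,float).reshape(-1,1,3),np.array(d['rvec'],float),np.array(d['tvec'],float),K,None)[0].reshape(-1,2)
E
python3 - <<'E'
from h import *
for n in('scene','side','wrist'):
    d=snap(n,n+'0'); R=cv2.Rodrigues(np.array(d['rvec'],float))[0]; print(n,d['fx'],d['cx'],d['cy'],-R.T@np.array(d['tvec']).ravel(),R[2])
o=readout.get_obs();print(o['time_s'],o['tool_pos'],o['eef_rot'],o['finger_gap'])
E
```

```text
scene 392.1202438106443 311.4350489762278 199.0078393360577 [ -12.98173209 -367.82163561  791.38097092] [ 0.60870279  0.36554923 -0.70416949]
side 411.19665284124414 318.1081984576438 191.42012850212433 [199.2542348  802.94509897 626.84553094] [ 0.3910335  -0.74969529 -0.53390053]
wrist 289.8705245032405 320.10445149388096 203.93185321826604 [ 93.24109487 574.54178738 373.33671883] [ 0.30845873 -0.09989245 -0.94597818]
0.15 [172.4051295  548.0071521  230.59554217] [-4.76904669e-01 -3.10485574e+00  2.36833731e-03] 85.21515184234698
```

View pics/scene0.png

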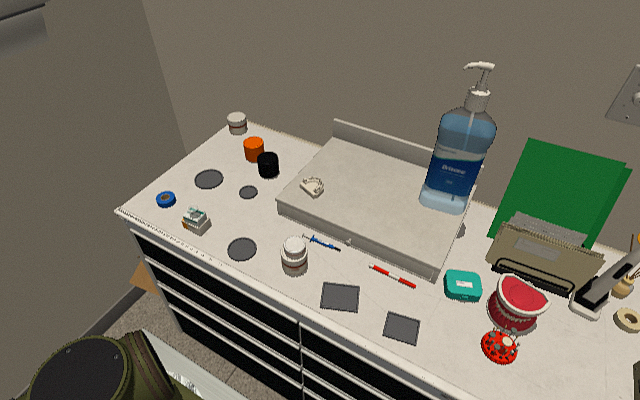

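View pics/side0.png

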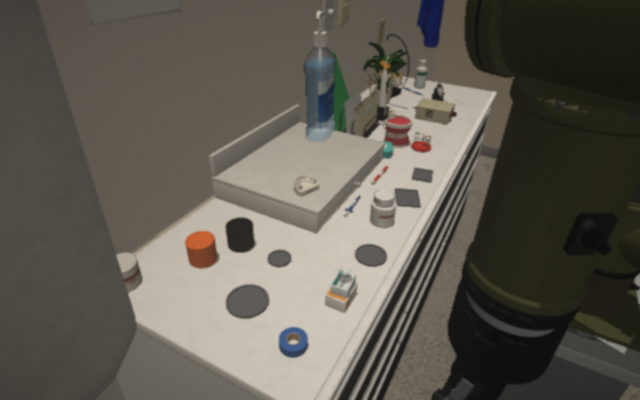

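View pics/wrist0.png

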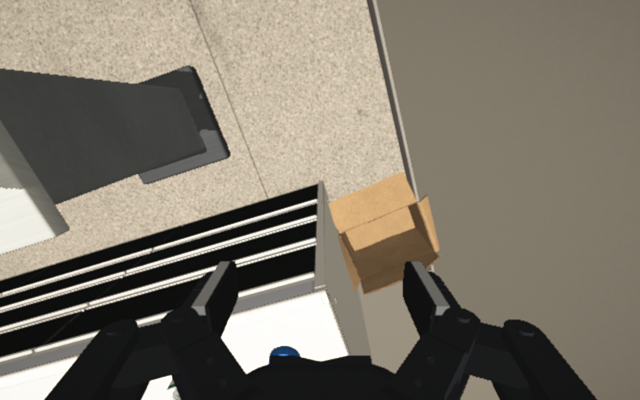

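Scene view: box pile at about (197,220), jar pile (294,255). Round holders are at (209,179), (248,192) and (242,249), rectangular ones at (340,297) and (402,329). The lone jar at (237,123), orange (254,149) and black (268,165) ones are look-alikes. The target tall jar is at (294,262), since it's the one with a flat jar on it.

Run:
```python
from h import *
for n,boxes in(('scene0',[(209,179),(248,192),(242,249),(340,297),(402,329)]),('side0',[(247,301),(279,258),(370,255),(407,197),(423,175)])):
    d=load(n);g=cv2.cvtColor(d['image'],cv2.COLOR_RGB2HSV)
    m=((g[:,:,2]<135)&(g[:,:,1]<50)).astype(np.uint8)
    nl,lab=cv2.connectedComponents(m,connectivity=4)
    for u,v in boxes:
        c=max(cv2.findContours((lab==lab[v,u]).astype(np.uint8),cv2.RETR_EXTERNAL,cv2.CHAIN_APPROX_NONE)[0],key=cv2.contourArea)[:,0]
        W=np.array([ray(d,a,b,5)[:2] for a,b in c],np.float32)
        print(n,(u,v),g[v,u],'ell',np.round(cv2.fitEllipse(W),1) if 0 else [np.round(x,1) for x in cv2.fitEllipse(W)],'rect',[np.round(x,1) for x in cv2.minAreaRect(W)])
d=load('scene0')['image'][:,:,::-1];s=load('side0')['image'][:,:,::-1]
a=[cv2.resize(x,(400,300),interpolation=cv2.INTER_CUBIC) for x in(d[190:250,160:240],d[225:285,255:335],s[260:320,300:380],s[180:240,345:425])]
cv2.imwrite('pics/c1.png',np.vstack([np.hstack(a[:2]),np.hstack(a[2:])]))
```

```text
scene0 (209, 179) [15 17 91] ell [array([585.2, 352.6]), array([84., 87.]), np.float64(148.1)] rect [array([584.6, 352.7]), array([87.6, 84.8]), np.float64(70.6)]
scene0 (248, 192) [21 19 93] ell [array([599.2, 215.1]), array([52.2, 55.1]), np.float64(135.6)] rect [array([600.4, 215.3]), array([54.7, 53.3]), np.float64(30.5)]
scene0 (242, 249) [15 16 95] ell [array([424.1, 101.6]), array([71.7, 73.4]), np.float64(173.0)] rect [array([423.8, 101.4]), array([74.1, 72.8]), np.float64(88.2)]
scene0 (340, 297) [15 16 96] ell [array([ 428.4, -175.9]), array([ 76.7, 100.9]), np.float64(21.2)] rect [array([ 428.5, -175.9]), array([68.8, 85.6]), np.float64(22.7)]
scene0 (402, 329) [24 14 92] ell [array([ 428., -324.]), array([67.6, 83.6]), np.float64(11.8)] rect [array([ 428.2, -324.3]), array([60.4, 71.4]), np.float64(11.0)]
side0 (247, 301) [13 18 97] ell [array([583.1, 357.9]), array([83., 87.]), np.float64(42.9)] rect [array([582.8, 358.6]), array([84.2, 86. ]), np.float64(29.8)]
side0 (279, 258) [10 16 95] ell [array([597.1, 220.5]), array([51.1, 55.1]), np.float64(34.2)] rect [array([597.4, 220.5]), array([49.6, 54.1]), np.float64(31.7)]
side0 (370, 255) [15 16 95] ell [array([422.4, 106.9]), array([71., 75.]), np.float64(17.4)] rect [array([422.2, 107.1]), array([71.1, 75.7]), np.float64(7.9)]
side0 (407, 197) [ 6 14 92] ell [array([ 426. , -169.4]), array([74.8, 99.3]), np.float64(22.7)] rect [array([ 427.8, -169.2]), array([68.7, 91.8]), np.float64(21.9)]
side0 (423, 175) [12 14 91] ell [array([ 426.3, -318.4]), array([65.5, 84.6]), np.float64(11.6)] rect [array([ 426.2, -318.1]), array([57.1, 79. ]), np.float64(11.5)]
```

View pics/c1.png

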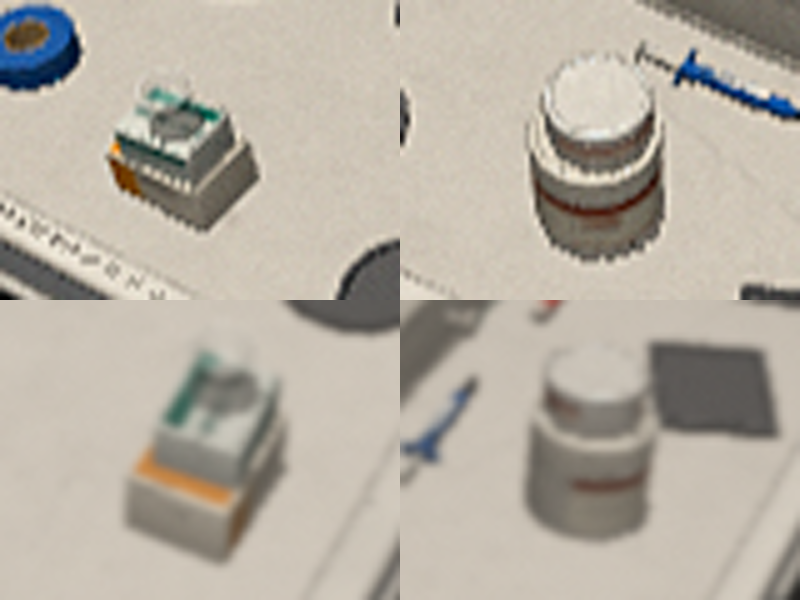

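Run:
```python
from h import *
a,b=load('scene0'),load('side0')
for nm,p,q,z in(('dish',(194.5,210),(345,274),65),('flat',(295,243),(384,194.5),82),('smallbox R',(160+232/5,190+125/5),(0,0),52),('L',(160+117/5,190+132/5),(0,0),52),('bot',(160+190/5,190+165/5),(0,0),52)):
    print(nm,ray(a,*p,z).round(1),ray(b,*q,z).round(1))
w=load('wrist0');print(proj(w,[[172.6,548.5,231],[172.6,548.5,250],[172.6,548.5,0]]))
R=cv2.Rodrigues(np.array(w['rvec'],float))[0];print(R)
```

```text
dish [428.6 247.2  65. ] [422.4 251.9  65. ]
flat [457.  -40.5  82. ] [451.3 -32.7  82. ]
smallbox R [438.7 219.4  52. ] [ 4516.  -1342.4    52. ]
L [404.9 267.1  52. ] [ 4516.  -1342.4    52. ]
bot [406.9 219.1  52. ] [ 4516.  -1342.4    52. ]
[[319.0004807  262.82056151]
 [318.75256378 282.60491086]
 [320.13998837 171.88518954]]
[[ 0.30011773  0.95389786 -0.00286821]
 [ 0.90265307 -0.28302009  0.32421762]
 [ 0.30845873 -0.09989245 -0.94597818]]
```

Request:
drive_tool(steps=[[0, [40, -48, 0], -0.12], [0, [65, -78, 0], -0.24], [0, [90, -108, 0], -0.36], [0, [115, -138, 0], -0.48], [0, [140, -168, 0], -0.6], [0, [165, -198, 0], -0.72], [0, [190, -228, 0], -0.84], [0, [215, -258, 0], -0.96]], newtons=20)

```text
time_s: 0.82
tool_pos: [386.6, 290.6, 231.2]
eef_rot: [-1.864, -2.529, 0.0]
wrist_force: [0.9, 0.6, 0.5]
finger_gap: 85.2
gripper_force: 0.0
```

Request:
drive_tool(steps=[[0, [20, -20, 0], -0.12], [0, [37, -41, 0], -0.24], [0, [37, -41, 0], -0.305], [0, [37, -41, 0], -0.305], [0, [37, -41, 0], -0.305]])

```text
time_s: 1.23
tool_pos: [422.8, 251.1, 231.0]
eef_rot: [-2.219, -2.223, 0.001]
wrist_force: [-0.4, 0.2, 0.4]
finger_gap: 85.2
gripper_force: 0.0
```

Run:
```python
from h import *
d=snap('wrist','w1');o=readout.get_obs();print(o['tool_pos'],o['eef_rot'],o['joint_positions'])
print(proj(d,[o['tool_pos']]))
```

```text
[422.48279071 251.53824507 231.04840957] [-2.21765605e+00 -2.22431264e+00  9.79520601e-04] [4.50780934e-01 1.91027124e-01 1.67228161e+00 4.18798299e-04
 1.27908476e+00 4.47663197e-01]
[[318.58143881 263.58933527]]
```

View pics/w1.png

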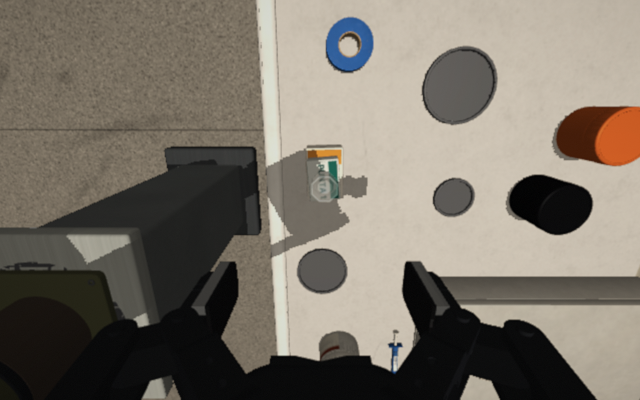

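Wrist view: pile with dish at (324,188), flat-jar holder (322,271), dish holder (453,197), tall-jar holder (459,85). Measuring those and enlarging the pile.

```bash
cat >> h.py <<'E'
def holders(d,pts,z=5,vmax=135):
    g=cv2.cvtColor(d['image'],cv2.COLOR_RGB2HSV)
    m=((g[:,:,2]<vmax)&(g[:,:,1]<50)).astype(np.uint8); lab=cv2.connectedComponents(m,connectivity=4)[1]
    for u,v in pts:
        c=max(cv2.findContours((lab==lab[v,u]).astype(np.uint8),cv2.RETR_EXTERNAL,cv2.CHAIN_APPROX_NONE)[0],key=cv2.contourArea)[:,0]
        W=np.array([ray(d,a,b,z)[:2] for a,b in c],np.float32)
        print((u,v),'ell',[np.round(x,1) for x in cv2.fitEllipse(W)],'rect',[np.round(x,1) for x in cv2.minAreaRect(W)])
E
python3 - <<'E'
from h import *
d=load('w1');holders(d,[(322,271),(453,197),(459,85)])
for n,u,v,z in(('dish top',323.5,188,78),('dish bot',323.5,188,52)):print(n,ray(d,u,v,z).round(1))
cv2.imwrite('pics/c2.png',cv2.resize(d['image'][135:215,285:365,::-1],(600,600),interpolation=cv2.INTER_CUBIC))
E
```

```text
(322, 271) ell [array([425.6, 105.1]), array([72.1, 74.5]), np.float64(0.5)] rect [array([425.3, 105.2]), array([72.1, 75.6]), np.float64(0.2)]
(453, 197) ell [array([600.4, 218.8]), array([52.1, 54.8]), np.float64(54.4)] rect [array([600.8, 218.5]), array([52.1, 55.1]), np.float64(50.3)]
(459, 85) ell [array([586.6, 356.1]), array([84.3, 86.5]), np.float64(104.3)] rect [array([586.4, 355.9]), array([86.3, 84.8]), np.float64(11.3)]
dish top [426.7 252.1  78. ]
dish bot [427.  244.7  52. ]
```

View pics/c2.png

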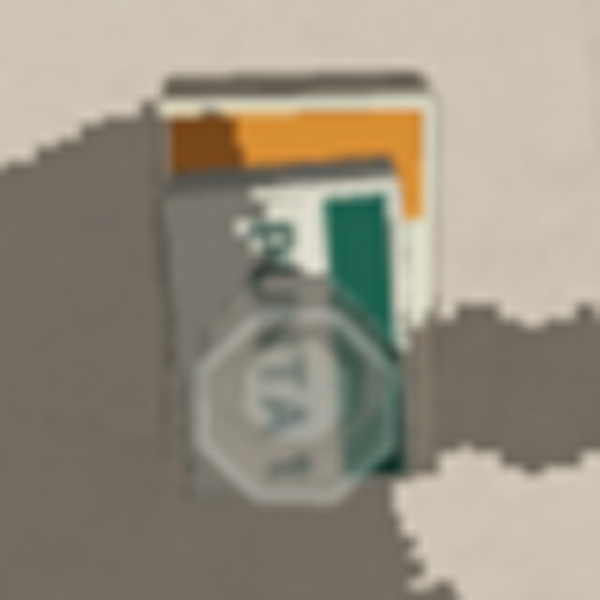

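Crop c2: the dish's top ring is centred at (324.7,188.1), about (427.5,252) at z=78. The small carton's top is centred near (323.4,179.3) and it's turned about +4°.

Request:
drive_tool(steps=[[0, [3, 1, -40], 0.07], [0, [3, 1, -80], 0.07], [0, [3, 1, -110], 0.07], [0, [3, 1, -125], 0.07], [0, [3, 1, -125], 0.07], [0, [3, 1, -125], 0.07]])

```text
time_s: 1.78
tool_pos: [424.8, 252.9, 105.7]
eef_rot: [-2.137, -2.301, 0.003]
wrist_force: [0.4, 0.1, 1.2]
finger_gap: 85.4
gripper_force: 0.0
```

Run:
```python
from h import *
d=snap('wrist','w2');o=readout.get_obs();print(o['tool_pos'],o['eef_rot'])
cv2.imwrite('pics/w2c.png',cv2.resize(d['image'][60:360,170:470,::-1],(600,600)))
print(proj(d,[[427.5,252,78],[427.5,252,52]]))
```

```text
[426.04191808 253.34739371 106.86620175] [2.13853275e+00 2.30113608e+00 9.47795016e-04]
[[323.2028677  243.53082713]
 [322.94680949 227.48847035]]
```

View pics/w2c.png

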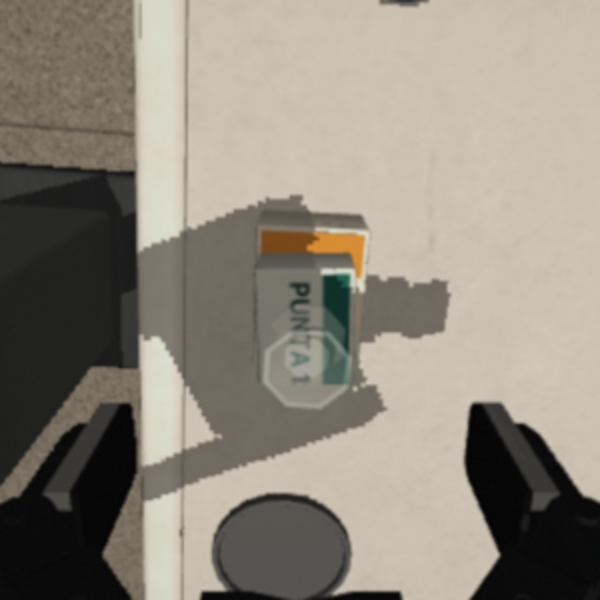

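Request:
drive_tool(steps=[[0, [2, -1, -30], 0], [0, [2, -1, -51], 0], [0, [2, -1, -51], 0], [0.4, [2, -1, -51], 0], [0.6, [2, -1, -51], 0], [0.8, [2, -1, -51], 0], [0.8, [2, -1, -51], 0], [0.8, [2, -1, -51], 0]], newtons=20)

```text
time_s: 2.5
tool_pos: [428.7, 251.8, 56.5]
eef_rot: [2.141, 2.298, 0.003]
wrist_force: [0.0, -0.1, 6.8]
finger_gap: 26.9
gripper_force: 19.3
```

Run:
```python
from h import *
d=snap('wrist','w3');o=readout.get_obs();print(o['tool_pos'],o['finger_gap'],o['gripper_force'])
```

```text
[428.67328041 251.78745023  56.51159341] 27.067539366207704 19.113723126552884
```

Request:
drive_tool(steps=[[0.8, [0, 0, 2], 0], [0.8, [0, 0, 6], 0], [0.8, [0, 0, 20], 0], [0.8, [0, 0, 45], 0], [0.8, [0, 0, 45], 0]])

```text
time_s: 2.97
tool_pos: [430.3, 252.5, 103.7]
eef_rot: [2.14, 2.297, 0.009]
wrist_force: [1.2, -0.1, 0.2]
finger_gap: 27.0
gripper_force: 19.5
```

Run:
```python
from h import *
d=snap('wrist','w4');o=readout.get_obs();print(o['tool_pos'],o['finger_gap'],o['gripper_force'])
cv2.imwrite('pics/w4c.png',cv2.resize(d['image'][60:360,170:470,::-1],(600,600)))
```

```text
[429.80136726 252.28130334 102.42537415] 27.255458183623805 19.511926631799135
```

View pics/w4c.png

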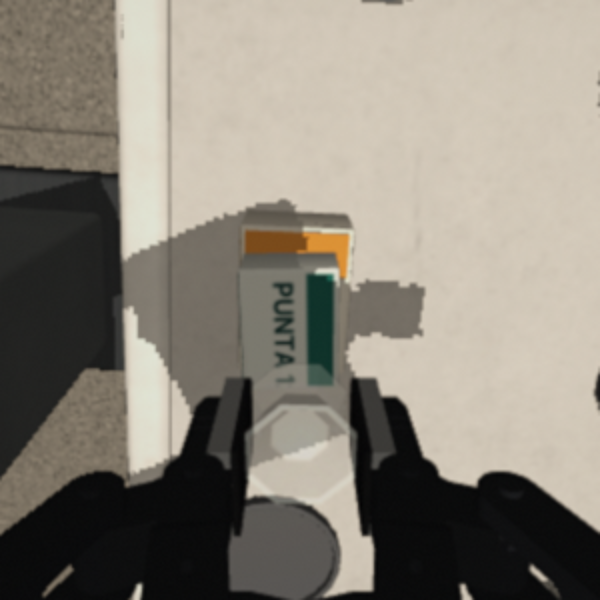

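Dish lifted upright between the pads (crop 300,450). Carry it to its holder at about (599.5,218.5).

Request:
drive_tool(steps=[[0.8, [35, -7, 0], 0], [0.8, [70, -14, 0], 0], [0.8, [105, -21, 0], 0], [0.8, [140, -28, 0], 0], [0.8, [170, -34, 0], 0], [0.8, [170, -34, -20], 0], [0.8, [170, -34, -40], 0], [0.8, [170, -34, -40], 0]])

```text
time_s: 3.68
tool_pos: [595.0, 215.9, 55.5]
eef_rot: [-2.139, -2.294, 0.012]
wrist_force: [-1.3, -0.7, -0.9]
finger_gap: 26.9
gripper_force: 19.6
```

Run:
```python
from h import *
d=snap('wrist','w5');o=readout.get_obs();print(o['tool_pos'],o['finger_gap'],o['gripper_force'])
a=snap('side','s5')
cv2.imwrite('pics/w5c.png',np.hstack([cv2.resize(d['image'][60:360,170:470,::-1],(400,400)),cv2.resize(a['image'][200:300,230:330,::-1],(400,400))]))
```

```text
[595.26988276 216.3063465   57.11227147] 27.222767032875737 19.59903895442528
```

View pics/w5c.png

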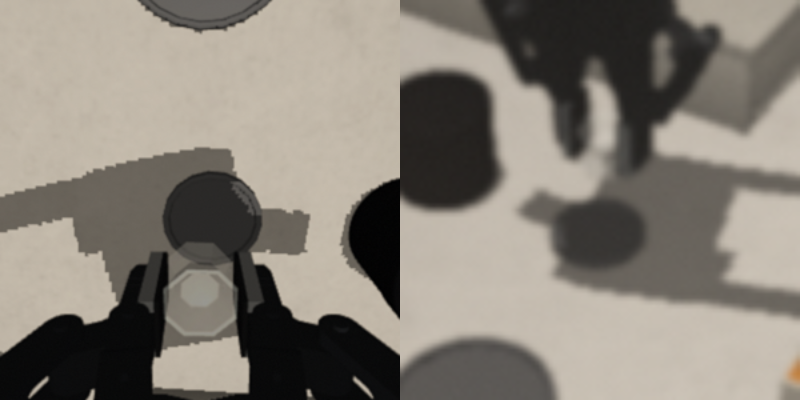

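Run:
```python
from h import *
d=load('w5');print(ray(d,329,222.8,5).round(1), proj(d,[[595.3,216.3,57+22]]), 170+201*.75,60+303*.75)
```

```text
[601.3 220.3   5. ] [[319.00087979 288.90448681]] 320.75 287.25
```

Request:
drive_tool(steps=[[0.8, [4, 3, -20], 0], [0.8, [4, 3, -38], 0], [0.8, [4, 3, -45], 0], [0.8, [4, 3, -46], 0], [0.8, [4, 3, -46], 0]])

```text
time_s: 4.2
tool_pos: [601.7, 220.6, 14.8]
eef_rot: [-2.141, -2.299, 0.0]
wrist_force: [0.4, 0.5, 0.2]
finger_gap: 27.0
gripper_force: 19.6
```

Request:
drive_tool(steps=[[0.8, [0, 0, -2], 0], [0.8, [0, 0, -4], 0], [0.8, [0, 0, -4], 0], [0.8, [0, 0, -4], 0]])

```text
time_s: 4.53
tool_pos: [602.2, 220.5, 10.9]
eef_rot: [2.141, 2.299, 0.001]
wrist_force: [0.3, 0.8, 0.6]
finger_gap: 26.9
gripper_force: 19.6
```

Request:
drive_tool(steps=[[0.8, [0, 0, -1.5], 0], [0.8, [0, 0, -3], 0], [0.8, [0, 0, -3], 0], [0.8, [0, 0, -3], 0]])

```text
time_s: 4.87
tool_pos: [602.3, 220.5, 7.7]
eef_rot: [2.141, 2.299, 0.001]
wrist_force: [-0.4, -0.8, 2.9]
finger_gap: 27.2
gripper_force: 19.8
```

Request:
drive_tool(steps=[[0.8, [0, 0, -0.5], 0], [0.5, [0, 0, -0.5], 0], [0.35, [0, 0, -0.5], 0], [0.35, [0, 0, -0.5], 0], [0.35, [0, 0, 30], 0], [0.2, [0, 0, 70], 0], [0, [0, 0, 100], 0], [0, [0, 0, 100], 0]])

```text
time_s: 5.53
tool_pos: [606.6, 221.8, 114.0]
eef_rot: [2.137, 2.294, 0.017]
wrist_force: [0.5, 0.7, 0.3]
finger_gap: 85.3
gripper_force: 0.0
```

Run:
```python
from h import *
d=snap('wrist','w6');o=readout.get_obs();print(o['tool_pos'],o['finger_gap'],o['joint_positions'][5])
cv2.imwrite('pics/w6c.png',cv2.resize(d['image'][60:360,170:470,::-1],(400,400)))
```

```text
[605.03620718 221.37012485 111.29402377] 85.34650625703684 0.21414499789598915
```

View pics/w6c.png

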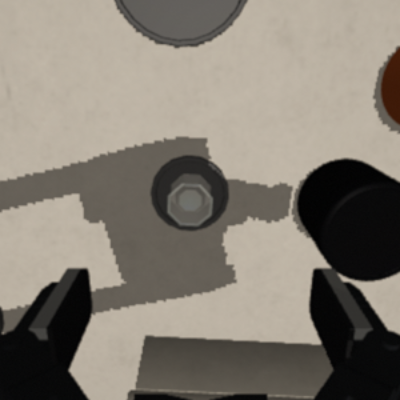

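Dish stands in its holder at (crop 190,200). Next the small carton.

Run:
```python
from h import *
d=load('w1')
f=lambda u,v:(285+u/7.5,135+v/7.5)
for p in((170,190),(390,174),(403,470),(190,495),(288,332)):print(ray(d,*f(*p),52)[:2].round(1),end=' ')
for p in((163,100),(430,95)):print('L',ray(d,*f(*p),30)[:2].round(1),end=' ')
d=load('w4');print()
for p in((240,268),(337,266)):print(ray(d,170+p[0]/2,60+p[1]/2,52)[:2].round(1),end=' ')
for p in((244,230),(351,232)):print('L',ray(d,170+p[0]/2,60+p[1]/2,30)[:2].round(1),end=' ')
```

```text
[409.1 276.8] [441.8 279.2] [444.8 233.1] [411.7 228.9] [426.8 255.1] L [407.2 286.9] L [449.1 287.8] 
[408.3 276.5] [442.2 279.6] L [407.5 284.9] L [448.3 287. ]
```

Request:
drive_tool(steps=[[0, [-40, 7, 0], 0], [0, [-80, 15, 0], 0], [0, [-120, 22, 0], 0], [0, [-160, 30, 0], 0], [0, [-178, 33, 0], 0], [0, [-178, 33, -10], 0], [0, [-178, 33, -10], 0]])

```text
time_s: 6.17
tool_pos: [420.4, 252.6, 95.3]
eef_rot: [-2.138, -2.299, 0.008]
wrist_force: [0.0, -0.2, -0.5]
finger_gap: 85.3
gripper_force: 0.0
```

Run:
```python
from h import *
d=snap('wrist','w7');o=readout.get_obs();print(o['tool_pos'],o['finger_gap'],proj(d,[[426.5,254.5,52]]))
cv2.imwrite('pics/w7c.png',cv2.resize(d['image'][130:290,240:400,::-1],(600,600)))
```

```text
[422.12604732 252.91787992  95.91170093] 85.24031469468568 [[328.47552584 230.05524336]]
```

View pics/w7c.png

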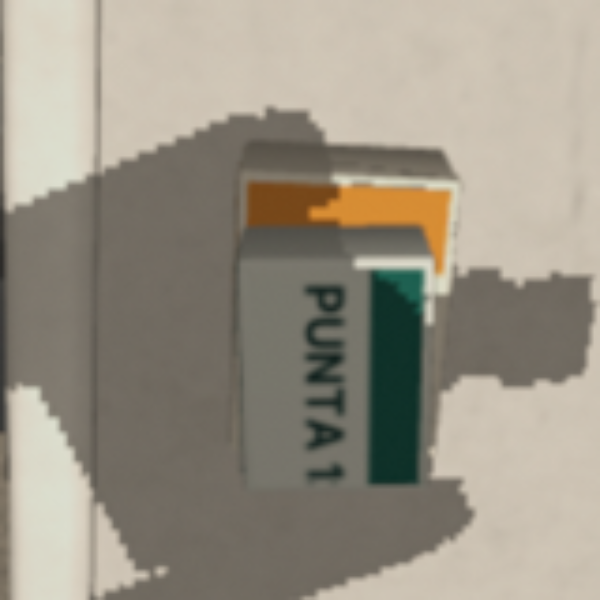

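Small carton top centred at crop (335,372), i.e. (329.3,229.1), which matches the prediction.

Request:
drive_tool(steps=[[0, [4, 2, -30], 0], [0, [4, 2, -48], 0], [0, [4, 2, -48], 0], [0, [4, 2, -48], 0], [0, [4, 2, -48], 0]])

```text
time_s: 6.63
tool_pos: [428.8, 255.4, 49.6]
eef_rot: [2.142, 2.298, 0.0]
wrist_force: [0.4, 0.1, 0.5]
finger_gap: 85.4
gripper_force: 0.0
```

Request:
drive_tool(steps=[[0, [-1.5, 0, -10], 0], [0, [-1.5, 0, -13.5], 0], [0.3, [-1.5, 0, -13.5], 0], [0.45, [-1.5, 0, -13.5], 0], [0.6, [-1.5, 0, -13.5], 0], [0.7, [-1.5, 0, -13.5], 0], [0.7, [-1.5, 0, -13.5], 0], [0.7, [-1.5, 0, -13.5], 0]])

```text
time_s: 7.3
tool_pos: [427.0, 255.7, 36.5]
eef_rot: [2.141, 2.299, 0.002]
wrist_force: [0.5, -0.2, 5.6]
finger_gap: 35.6
gripper_force: 20.8
```

Request:
drive_tool(steps=[[0.8, [0, 0, 0], 0], [0.8, [0, 0, 3], 0], [0.8, [0, 0, 15], 0], [0.8, [0, 0, 35], 0], [0.8, [0, 0, 60], 0], [0.8, [0, 0, 60], 0], [0.8, [0, 0, 60], 0]])

```text
time_s: 7.88
tool_pos: [427.4, 255.9, 97.0]
eef_rot: [2.14, 2.298, 0.005]
wrist_force: [-0.1, -0.8, -0.7]
finger_gap: 35.3
gripper_force: 20.2
```

Run:
```python
from h import *
d=snap('wrist','w8');o=readout.get_obs();print(o['tool_pos'],o['finger_gap'],o['gripper_force'],o['joint_positions'])
a=snap('side','s8')
cv2.imwrite('pics/w8c.png',np.hstack([cv2.resize(d['image'][60:360,170:470,::-1],(400,400)),cv2.resize(a['image'][200:350,270:420,::-1],(400,400))]))
```

```text
[426.44917677 255.43664068  95.99674555] 35.36545265464445 20.226100087165833 [4.54674346e-01 3.49319564e-01 1.84702378e+00 5.77709805e-06
 9.44546735e-01 3.83643204e-01]
```

View pics/w8c.png

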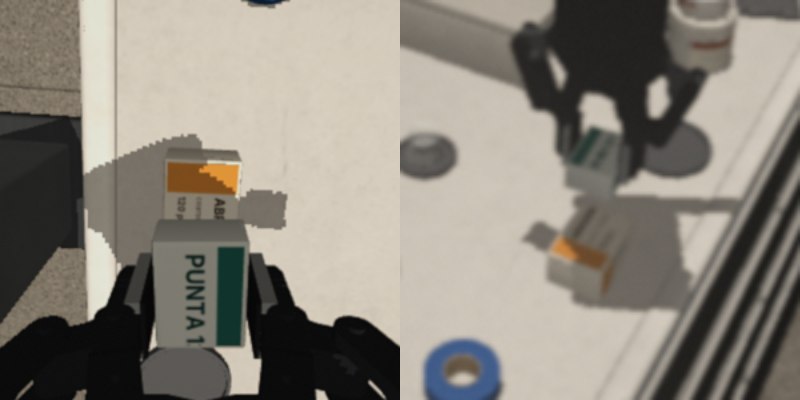

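Small carton is held square (crop 200,280) and the large carton stayed put. Carry high past the jar pile.

Request:
drive_tool(steps=[[0.8, [0, -10, 40], 0.06], [0.8, [0, -40, 65], 0.125], [0.8, [0, -80, 70], 0.125], [0.8, [0, -120, 70], 0.125], [0.8, [0, -160, 70], 0.125], [0.8, [0, -200, 70], 0.125], [0.8, [0, -240, 70], 0.125], [0.8, [0, -280, 70], 0.125]])

```text
time_s: 8.65
tool_pos: [425.0, -26.1, 164.6]
eef_rot: [-1.992, -2.427, 0.002]
wrist_force: [1.5, 0.6, -0.6]
finger_gap: 35.5
gripper_force: 20.6
```

Request:
drive_tool(steps=[[0.8, [0, -40, 0], 0], [0.8, [0, -80, 0], 0], [0.8, [0, -120, 0], 0], [0.8, [0, -160, 0], 0], [0.8, [0, -200, 0], 0], [0.8, [0, -240, 0], 0], [0.8, [0, -280, 0], 0], [0.8, [0, -296, 0], 0]])

```text
time_s: 9.32
tool_pos: [426.2, -325.7, 164.4]
eef_rot: [1.996, 2.425, -0.003]
wrist_force: [0.4, 0.0, 0.6]
finger_gap: 35.3
gripper_force: 20.5
```

Request:
drive_tool(steps=[[0.8, [0, 0, -20], 0], [0.8, [0, 0, -60], 0], [0.8, [0, 0, -60], 0], [0.8, [0, 0, -60], 0]])

```text
time_s: 9.65
tool_pos: [423.9, -318.2, 103.0]
eef_rot: [-1.988, -2.421, -0.001]
wrist_force: [0.1, -0.4, -0.1]
finger_gap: 35.4
gripper_force: 20.5
```

Run:
```python
from h import *
d=snap('wrist','w9');o=readout.get_obs();print(o['tool_pos'],o['eef_rot'],o['finger_gap'],o['gripper_force'])
b=snap('scene','sc9')
cv2.imwrite('pics/w9c.png',np.hstack([cv2.resize(d['image'][:,120:520,::-1],(400,400)),cv2.resize(b['image'][230:350,340:460,::-1],(400,400))]))
```

```text
[ 425.50399437 -319.37017081  104.86757968] [-1.99038181e+00 -2.42513343e+00 -3.48818636e-04] 35.28003249078742 20.53817331790924
```

View pics/w9c.png

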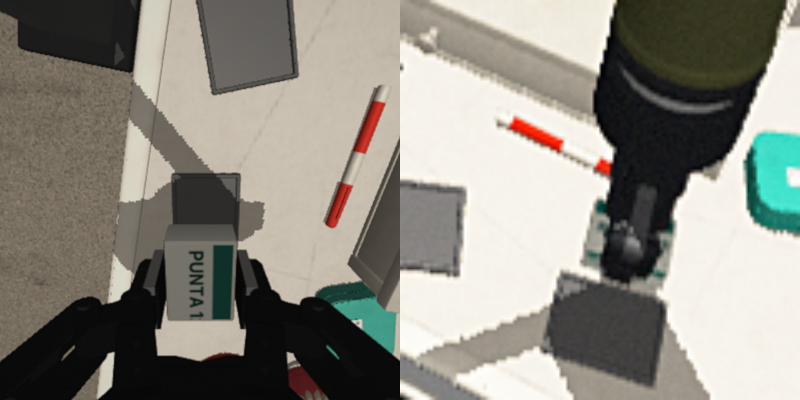

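Run:
```python
from h import *
d=load('w9');a=ray(d,292,175,7);b=ray(d,360,175,7);e=b-a;e/=np.linalg.norm(e);print(a,b,np.degrees(np.arctan2(e[1],e[0])))
print((a+b)/2-35.5*np.array([-e[1],e[0],0]))
a=ray(d,334,94,7);b=ray(d,417,75,7);e=b-a;print(np.linalg.norm(e));e/=np.linalg.norm(e);print(np.degrees(np.arctan2(e[1],e[0])),(a+b)/2+42.5*np.array([-e[1],e[0],0]))
d=load('w8');print('Lcarton',[ray(d,170+p[0]*.75,60+p[1]*.75,30)[:2].round(1) for p in((165,160),(241,163))])
```

```text
[ 395.14098217 -294.2766645     7.        ] [ 451.3604591  -283.04192642    7.        ] 11.300958513497262
[ 430.20739113 -323.47099946    7.        ]
64.02579336832086
23.33958423302528 [ 429.04965091 -173.14265637    7.        ]
Lcarton [array([406.4, 286.1]), array([448.9, 287.4])]
```

Request:
drive_tool(steps=[[0.8, [3, -2, -35], 0], [0.8, [3, -2, -65], 0], [0.8, [3, -2, -80], 0], [0.8, [3, -2, -80], 0], [0.8, [3, -2, -80], 0], [0.8, [3, -2, -80], 0]])

```text
time_s: 10.25
tool_pos: [431.0, -323.5, 27.8]
eef_rot: [1.99, 2.426, -0.0]
wrist_force: [-0.1, -0.5, -0.9]
finger_gap: 35.6
gripper_force: 20.5
```

Request:
drive_tool(steps=[[0.8, [-2, 1, -10], 0], [0.8, [-2, 1, -15], 0], [0.8, [-2, 1, -16], 0], [0.8, [-2, 1, -16], 0]])

```text
time_s: 10.58
tool_pos: [427.9, -321.9, 10.6]
eef_rot: [1.993, 2.427, -0.0]
wrist_force: [0.4, 0.0, -0.3]
finger_gap: 35.5
gripper_force: 20.5
```

Request:
drive_tool(steps=[[0.8, [0, 0, -1], 0], [0.8, [0, 0, -2], 0], [0.8, [0, 0, -2], 0], [0.8, [0, 0, -2], 0]])

```text
time_s: 10.92
tool_pos: [428.1, -322.1, 9.5]
eef_rot: [1.992, 2.427, -0.0]
wrist_force: [-1.3, 1.6, 9.8]
finger_gap: 35.4
gripper_force: 21.7
```

Contact at the expected height: release and rise.

Request:
drive_tool(steps=[[0.5, [0, 0, 0], 0], [0.3, [0, 0, 0], 0], [0.3, [0, 0, 0], 0], [0.3, [0, 0, 30], 0], [0.2, [0, 0, 70], 0], [0, [0, 0, 110], 0], [0, [0, 0, 130], 0], [0, [0, 0, 130], 0]])

```text
time_s: 11.58
tool_pos: [430.5, -324.1, 143.0]
eef_rot: [1.987, 2.42, -0.001]
wrist_force: [0.8, -0.5, -0.1]
finger_gap: 85.1
gripper_force: 0.0
```

Run:
```python
from h import *
d=snap('wrist','w10');o=readout.get_obs();print(o['tool_pos'],o['finger_gap'])
cv2.imwrite('pics/w10c.png',cv2.resize(d['image'][60:360,170:470,::-1],(400,400)))
holders(d,[(320,130)][:0])
```

```text
[ 429.14852535 -323.05730421  140.56543948] 85.35989810647301
```

View pics/w10c.png

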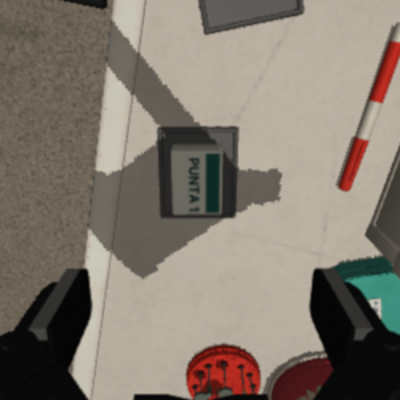

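Small carton sits square in its holder (crop 197,175). My picture budget is now used up, so the rest goes by numeric measurement. Next stop is above the jar pile.

Request:
drive_tool(steps=[[0, [4, 36, 20], 0], [0, [8, 72, 40], 0], [0, [12, 108, 60], 0], [0, [16, 144, 60], 0], [0, [20, 180, 60], 0], [0, [24, 216, 60], 0], [0, [25, 252, 60], 0], [0, [25, 286, 60], 0]])

```text
time_s: 12.3
tool_pos: [451.3, -33.5, 196.2]
eef_rot: [-1.992, -2.426, 0.002]
wrist_force: [0.5, 0.3, -0.9]
finger_gap: 85.3
gripper_force: 0.0
```

Request:
drive_tool(steps=[[0, [0, 0, 0], 0], [0, [0, 0, 0], 0], [0, [0, 0, 0], 0], [0, [0, 0, 0], 0]])

```text
time_s: 12.63
tool_pos: [452.2, -36.6, 197.1]
eef_rot: [-1.994, -2.427, 0.002]
wrist_force: [-0.1, -0.4, 0.5]
finger_gap: 85.3
gripper_force: 0.0
```

Run:
```python
from h import *
d=snap('wrist','w11');o=readout.get_obs();print(o['tool_pos'])
p=proj(d,[[454,-37,82],[454,-37,58],[454,-37,0]]);print(p)
R=cv2.Rodrigues(np.array(d['rvec'],float))[0];print('zc',(R@[454,-37,82]+np.array(d['tvec']).ravel())[2])
g=cv2.GaussianBlur(cv2.cvtColor(d['image'],cv2.COLOR_RGB2GRAY),(3,3),0)
u,v=p[0].astype(int);x0,y0=u-70,v-70
roi=cv2.resize(g[y0:v+70,x0:u+70],None,fx=4,fy=4,interpolation=cv2.INTER_CUBIC)
c=cv2.HoughCircles(roi,cv2.HOUGH_GRADIENT,1.5,12,param1=80,param2=40,minRadius=70,maxRadius=170)
for a,b,r in (c[0][:6] if c is not None else []):
    U,V=a/4+x0,b/4+y0;print(U,V,r/4,ray(d,U,V,82).round(1)[:2],ray(d,U,V,58).round(1)[:2])
```

```text
[452.36654532 -36.75773972 197.23388965]
[[321.31053889 200.79611116]
 [321.2680562  193.35031533]
 [321.18818157 179.35096407]]
zc 271.73520738370854
320.9375 194.3125 32.275 [452.4 -30.8] [453.9 -38.1]
318.3125 190.1875 36.85 [449.3 -27.4] [450.4 -34.3]
321.6875 180.4375 26.3125 [450.5 -17.7] [451.8 -23.7]
322.4375 198.0625 28.225 [454.5 -34.2] [456.2 -41.7]
319.0625 196.9375 31.712502 [451.2 -33.7] [452.5 -41.2]
322.0625 189.8125 35.6125 [452.6 -26.4] [454.1 -33.2]
```

Request:
drive_tool(steps=[[0, [2, 1, -40], 0], [0, [2, 1, -80], 0], [0, [2, 1, -105], 0], [0, [2, 1, -105], 0], [0, [2, 1, -105], 0], [0, [2, 1, -105], 0]])

```text
time_s: 13.18
tool_pos: [455.6, -35.6, 93.8]
eef_rot: [1.994, 2.426, 0.001]
wrist_force: [0.6, -0.6, 1.0]
finger_gap: 85.5
gripper_force: 0.0
```

Run:
```python
from h import *
d=snap('wrist','w12');o=readout.get_obs();print(o['tool_pos'])
R=cv2.Rodrigues(np.array(d['rvec'],float))[0]
for z,rr in((82,25.5),(58,31.5)):
    P=np.array([454.3,-35.5,z]);p=proj(d,[P])[0];zc=(R@P+np.array(d['tvec']).ravel())[2];er=rr*290/zc;print(z,p,er)
    g=cv2.cvtColor(d['image'],cv2.COLOR_RGB2GRAY)
    u,v=p.astype(int);k=60;roi=cv2.resize(g[v-k:v+k,u-k:u+k],None,fx=4,fy=4,interpolation=cv2.INTER_CUBIC)
    c=cv2.HoughCircles(cv2.GaussianBlur(roi,(9,9),0),cv2.HOUGH_GRADIENT,1.5,8,param1=60,param2=30,minRadius=int(er*4*.93),maxRadius=int(er*4*1.07))
    for a,b,r in (c[0][:3] if c is not None else []):
        U,V=a/4+u-k,b/4+v-k;print('  ',U,V,r/4,ray(d,U,V,z).round(1)[:2])
```

```text
[456.19909055 -35.48181223  94.31111423]
82 [316.63497505 253.312518  ] 42.57853879627201
   319.9375 250.9375 40.8125 [455.9 -33.6]
   318.0625 246.8125 44.825 [454.3 -31.1]
   318.4375 249.4375 41.6375 [454.9 -32.7]
58 [317.00791217 236.06063749] 46.519637879187236
   317.1875 229.0625 46.9625 [453.4 -30.4]
   315.6875 226.8125 44.4125 [452.1 -29. ]
   313.8125 251.9375 46.55 [454.4 -47.8]
```

Request:
drive_tool(steps=[[0, [-1, 2, -15], 0], [0, [-1, 2, -30], 0], [0, [-1, 2, -30], 0], [0.2, [-1, 2, -30], 0], [0.35, [-1, 2, -30], 0], [0.5, [-1, 2, -30], 0], [0.55, [-1, 2, -30], 0], [0.6, [-1, 2, -30], 0]])

```text
time_s: 13.9
tool_pos: [454.6, -32.8, 64.3]
eef_rot: [1.992, 2.426, 0.002]
wrist_force: [-0.7, -0.3, 6.7]
finger_gap: 50.0
gripper_force: 19.7
```

Request:
drive_tool(steps=[[0.65, [0, 0, 0], 0], [0.65, [0, 0, 0], 0], [0.65, [0, 0, 0], 0]])

```text
time_s: 14.15
tool_pos: [454.6, -32.8, 64.3]
eef_rot: [1.992, 2.426, 0.002]
wrist_force: [-1.2, 0.1, 6.3]
finger_gap: 49.7
gripper_force: 19.7
```

Request:
drive_tool(steps=[[0.65, [0, 0, 3], 0], [0.65, [0, 0, 15], 0], [0.65, [0, 0, 45], 0], [0.65, [-10, 35, 45], 0], [0.65, [-20, 70, 45], 0], [0.65, [-30, 105, 45], 0], [0.65, [-30, 138, 35], 0], [0.65, [-30, 138, 20], 0]])

```text
time_s: 14.82
tool_pos: [424.7, 110.3, 84.6]
eef_rot: [1.987, 2.43, 0.009]
wrist_force: [0.9, 0.4, -0.3]
finger_gap: 49.7
gripper_force: 21.1
```

Request:
drive_tool(steps=[[0.65, [0, 0, -10], 0], [0.65, [0, 0, -20], 0], [0.65, [0, 0, -20], 0], [0.65, [0, 0, -20], 0]])

```text
time_s: 15.15
tool_pos: [423.2, 105.5, 62.9]
eef_rot: [-1.993, -2.428, 0.001]
wrist_force: [0.8, 0.3, -0.1]
finger_gap: 50.1
gripper_force: 21.1
```

Run:
```python
from h import *
d=snap('wrist','w13');o=readout.get_obs();print(o['tool_pos'],o['finger_gap'],o['gripper_force'])
# held lid
z=o['tool_pos'][2]+17.7
g=cv2.cvtColor(d['image'],cv2.COLOR_RGB2GRAY);R=cv2.Rodrigues(np.array(d['rvec'],float))[0]
P=np.array([*o['tool_pos'][:2],z]);p=proj(d,[P])[0];er=25.5*290/(R@P+np.array(d['tvec']).ravel())[2];print(p,er)
u,v=p.astype(int);k=60;roi=cv2.resize(g[v-k:v+k,u-k:u+k],None,fx=4,fy=4,interpolation=cv2.INTER_CUBIC)
c=cv2.HoughCircles(cv2.GaussianBlur(roi,(9,9),0),cv2.HOUGH_GRADIENT,1.5,8,param1=60,param2=30,minRadius=int(er*4*.95),maxRadius=int(er*4*1.07))
for a,b,r in (c[0][:4] if c is not None else []):
    U,V=a/4+u-k,b/4+v-k;print('  ',U,V,r/4,ray(d,U,V,z).round(1)[:2])
```

```text
[423.73259191 105.41583351  63.22904219] 49.42253201985729 21.13407254219055
[319.5349954  283.09080162] 50.766403078452015
   321.0625 288.4375 49.875 [425.1 102.5]
   318.0625 278.6875 49.5 [422.5 107.8]
   320.6875 276.8125 51.9375 [423.6 109.1]
   319.9375 290.3125 51.975 [424.8 101.3]
```

Request:
drive_tool(steps=[[0.65, [1, 0, -20], 0], [0.65, [1, 0, -40], 0], [0.65, [1, 0, -50], 0], [0.65, [1, 0, -50], 0], [0.65, [1, 0, -50], 0], [0.65, [1, 0, -50], 0]])

```text
time_s: 15.7
tool_pos: [425.4, 105.4, 13.7]
eef_rot: [1.993, 2.427, 0.002]
wrist_force: [0.8, 0.6, -0.6]
finger_gap: 49.7
gripper_force: 21.1
```

Request:
drive_tool(steps=[[0.65, [0, 0, -1.5], 0], [0.65, [0, 0, -3], 0], [0.65, [0, 0, -3], 0], [0.65, [0, 0, -3], 0]])

```text
time_s: 16.03
tool_pos: [424.6, 105.4, 10.1]
eef_rot: [1.993, 2.428, 0.001]
wrist_force: [-0.8, 1.1, -0.7]
finger_gap: 49.6
gripper_force: 21.1
```

Request:
drive_tool(steps=[[0.65, [0, 0, -1], 0], [0.65, [0, 0, -1.5], 0], [0.65, [0, 0, -1.5], 0], [0.65, [0, 0, -1.5], 0]])

```text
time_s: 16.37
tool_pos: [424.7, 105.5, 9.3]
eef_rot: [1.993, 2.428, 0.001]
wrist_force: [-2.6, -1.1, 12.0]
finger_gap: 49.9
gripper_force: 22.0
```

Request:
drive_tool(steps=[[0.4, [0, 0, 0.5], 0], [0.2, [0, 0, 0.5], 0], [0.1, [0, 0, 0.5], 0], [0.1, [0, 0, 30], 0], [0, [0, 0, 70], 0], [0, [0, 0, 110], 0], [0, [0, 0, 140], 0], [0, [0, 0, 140], 0]])

```text
time_s: 17.03
tool_pos: [428.8, 106.1, 153.8]
eef_rot: [1.988, 2.422, 0.014]
wrist_force: [1.1, 1.0, 0.0]
finger_gap: 85.6
gripper_force: 0.0
```

Request:
drive_tool(steps=[[0, [4, 38, 0], -0.08], [0, [4, 76, 0], -0.16], [0, [4, 114, 0], -0.16], [0, [4, 150, 0], -0.16], [0, [4, 150, 0], -0.16], [0, [4, 150, 0], -0.16], [0, [4, 150, 0], -0.16]])

```text
time_s: 17.62
tool_pos: [427.6, 254.9, 147.4]
eef_rot: [-2.179, -2.262, 0.004]
wrist_force: [0.7, -0.6, -0.4]
finger_gap: 85.4
gripper_force: 0.0
```

Run:
```python
from h import *
d=snap('wrist','w14');o=readout.get_obs();print(o['tool_pos'],o['eef_rot'])
cs=[[-22,-31],[22,-31],[22,31],[-22,31]]
print(proj(d,[[429+a,256+b,30] for a,b in cs]).round(1))
h=cv2.cvtColor(d['image'],cv2.COLOR_RGB2HSV)
m=((h[...,1]>120)&(h[...,0]>5)&(h[...,0]<25)&(h[...,2]>60)).astype(np.uint8);m[:100]=0
n,l,s,c=cv2.connectedComponentsWithStats(m);print(s[1:][s[1:,4]>50])
i=1+np.argmax(s[1:,4]*(abs(c[1:,0]-320)<60));ct=cv2.findContours((l==i).astype(np.uint8),0,1)[0][0][:,0]
print([np.round(x,1) for x in cv2.minAreaRect(np.array([ray(d,a,b,30)[:2] for a,b in ct],np.float32))])
g=cv2.cvtColor(d['image'],cv2.COLOR_RGB2GRAY)
P=proj(d,[[429,256,30]])[0].astype(int);print(P);print('col',P[1],'row scan x',g[P[1],P[0]-45:P[0]+46].tolist());print('col scan',g[P[1]-60:P[1]+70,P[0]-8].tolist())
holders(d,[(int(x),int(y)) for x,y in proj(d,[[424.5,85,3]]) if 0])
```

```text
[427.6187698  254.3576516  147.49542584] [-2.18085084 -2.26078222  0.00377382]
[[297.7 227.5]
 [342.6 229.1]
 [346.9 166.6]
 [298.5 164.7]]
[[ 614  129   26   59 1125]
 [ 300  167   43   19  798]]
[array([427.8, 277.2]), array([39. , 16.9]), np.float64(2.2)]
[321 198]
col 198 row scan x [108, 108, 108, 108, 109, 109, 109, 108, 108, 106, 106, 107, 107, 106, 106, 108, 108, 108, 107, 107, 107, 103, 106, 118, 120, 121, 120, 120, 121, 118, 113, 106, 102, 102, 109, 117, 121, 121, 120, 121, 120, 114, 107, 99, 99, 111, 119, 121, 120, 121, 121, 121, 112, 83, 59, 62, 62, 62, 66, 92, 117, 121, 121, 120, 120, 121, 120, 115, 108, 108, 109, 107, 106, 107, 107, 109, 136, 165, 146, 109, 107, 107, 108, 108, 107, 107, 106, 105, 105, 106, 107]
col scan [198, 198, 198, 198, 198, 198, 197, 198, 199, 199, 197, 196, 196, 195, 158, 116, 110, 108, 108, 108, 102, 90, 83, 86, 90, 93, 101, 116, 117, 97, 82, 80, 81, 81, 80, 81, 81, 81, 81, 81, 82, 82, 81, 81, 80, 80, 81, 92, 111, 121, 120, 121, 121, 120, 121, 121, 121, 121, 121, 121, 121, 120, 120, 120, 120, 121, 120, 120, 120, 120, 120, 120, 120, 120, 121, 120, 121, 120, 120, 121, 120, 121, 120, 120, 120, 120, 120, 120, 116, 111, 108, 107, 107, 107, 109, 109, 107, 106, 107, 107, 107, 107, 107, 107, 107, 107, 106, 106, 105, 106, 107, 108, 109, 108, 107, 107, 107, 107, 108, 107, 108, 107, 107, 107, 107, 108, 108, 105, 113, 168]
```

Request:
drive_tool(steps=[[0, [1, 2.5, -40], 0], [0, [1, 2.5, -80], 0], [0, [1, 2.5, -110], 0], [0, [1, 2.5, -125], 0], [0, [1, 2.5, -130], 0], [0, [1, 2.5, -130], 0], [0, [1, 2.5, -130], 0]])

```text
time_s: 18.25
tool_pos: [430.0, 257.2, 18.7]
eef_rot: [2.183, 2.259, 0.0]
wrist_force: [-0.5, -0.1, 0.4]
finger_gap: 85.5
gripper_force: 0.0
```

Request:
drive_tool(steps=[[0, [-1, 0, -8], 0], [0, [-1, 0, -8], 0], [0.3, [-1, 0, -8], 0], [0.4, [-1, 0, -8], 0], [0.5, [-1, 0, -8], 0], [0.6, [-1, 0, -8], 0], [0.7, [-1, 0, -8], 0], [0.7, [-1, 0, -8], 0]])

```text
time_s: 18.92
tool_pos: [428.8, 258.2, 10.8]
eef_rot: [2.181, 2.261, 0.001]
wrist_force: [-0.6, 0.3, 6.6]
finger_gap: 43.5
gripper_force: 21.2
```

Request:
drive_tool(steps=[[0.7, [0, 0, 3], 0], [0.7, [0, 0, 20], 0], [0.7, [0, 0, 50], 0], [0.7, [0, -20, 90], 0.1], [0.7, [0, -40, 130], 0.2], [0.7, [0, -75, 155], 0.3], [0.7, [0, -115, 155], 0.36], [0.7, [0, -155, 155], 0.36]])

```text
time_s: 19.58
tool_pos: [430.1, 104.5, 167.9]
eef_rot: [1.732, 2.616, 0.006]
wrist_force: [1.0, -0.7, -0.1]
finger_gap: 43.4
gripper_force: 20.8
```

Request:
drive_tool(steps=[[0.7, [0, -40, 0], 0], [0.7, [0, -80, 0], 0], [0.7, [0, -120, 0], 0], [0.7, [0, -160, 0], 0], [0.7, [0, -200, 0], 0], [0.7, [0, -240, 0], 0], [0.7, [0, -275, 0], 0], [0.7, [0, -275, 0], 0]])

```text
time_s: 20.25
tool_pos: [429.5, -176.4, 165.6]
eef_rot: [1.745, 2.607, -0.004]
wrist_force: [0.5, 0.5, -0.2]
finger_gap: 43.9
gripper_force: 20.8
```

Request:
drive_tool(steps=[[0.7, [0, 0, -40], 0], [0.7, [0, 0, -80], 0], [0.7, [0, 0, -80], 0], [0.7, [0, 0, -80], 0], [0.7, [0, 0, -80], 0]])

```text
time_s: 20.67
tool_pos: [428.9, -169.7, 86.2]
eef_rot: [1.74, 2.615, 0.0]
wrist_force: [0.8, -0.8, 0.2]
finger_gap: 43.7
gripper_force: 21.2
```

Run:
```python
from h import *
d=snap('wrist','w15');o=readout.get_obs();print(o['tool_pos'],o['eef_rot'],o['finger_gap'],o['gripper_force'])
a=np.radians(22.8);c=np.array([428.5,-172.8]);x=np.array([np.cos(a),np.sin(a)]);y=np.array([-x[1],x[0]])
P=[[*(c+s*33.5*x+42.5*y),7] for s in(-1,1)];p=proj(d,P);print('pred far rim corners',p.round(1))
g=cv2.cvtColor(d['image'],cv2.COLOR_RGB2GRAY)
m=proj(d,[[*(c+42.5*y),7]])[0].astype(int);print(m)
for dx in(-25,0,25):print('col',m[0]+dx,m[1]-25,g[m[1]-25:m[1]+30,m[0]+dx].tolist())
r=m[1]+8;print('row',r,p[0][0]-30,g[r,int(p[0][0])-30:int(p[1][0])+30].tolist())
```

```text
[ 429.80405548 -170.09702301   86.93264634] [1.73867115e+00 2.61336985e+00 5.98252516e-04] 43.63456398934057 21.176809072494507
pred far rim corners [[273.6 165.5]
 [360.1 165.3]]
[316 165]
col 291 140 [105, 104, 105, 105, 105, 106, 106, 105, 106, 105, 104, 105, 104, 104, 104, 103, 104, 103, 104, 104, 103, 102, 102, 102, 102, 91, 58, 38, 43, 45, 42, 37, 41, 44, 43, 44, 44, 43, 45, 44, 44, 44, 43, 44, 43, 44, 43, 44, 43, 44, 43, 44, 43, 44, 43]
col 316 140 [191, 191, 191, 191, 191, 192, 191, 191, 191, 191, 192, 193, 193, 193, 194, 190, 151, 113, 132, 127, 108, 105, 106, 106, 106, 93, 59, 37, 42, 45, 42, 37, 41, 44, 44, 44, 44, 44, 45, 44, 43, 43, 43, 44, 43, 44, 43, 44, 43, 44, 44, 43, 45, 43, 44]
col 341 140 [191, 190, 190, 191, 191, 191, 190, 191, 190, 190, 191, 191, 192, 192, 192, 190, 189, 190, 191, 192, 193, 193, 192, 192, 193, 191, 132, 47, 66, 93, 87, 62, 79, 96, 97, 96, 96, 96, 97, 93, 70, 60, 67, 54, 43, 44, 43, 43, 43, 44, 43, 43, 43, 43, 44]
row 173 243.56230013564317 [214, 214, 214, 214, 213, 213, 214, 214, 213, 213, 212, 211, 208, 207, 205, 199, 167, 144, 184, 194, 193, 193, 193, 193, 193, 190, 190, 189, 190, 190, 191, 193, 179, 128, 79, 81, 78, 56, 42, 45, 45, 44, 44, 44, 44, 44, 45, 44, 44, 44, 44, 45, 44, 44, 44, 45, 44, 45, 45, 44, 44, 44, 44, 43, 44, 45, 44, 43, 44, 43, 44, 44, 44, 44, 45, 44, 45, 43, 45, 44, 45, 44, 44, 44, 45, 44, 44, 43, 45, 69, 93, 96, 97, 96, 96, 96, 96, 96, 96, 96, 96, 96, 96, 96, 96, 96, 95, 97, 96, 96, 97, 97, 97, 78, 53, 70, 80, 82, 113, 170, 194, 193, 191, 191, 190, 189, 190, 190, 190, 189, 188, 187, 187, 188, 190, 190, 190, 190, 190, 191, 192, 192, 193, 193, 193, 193, 195]
```

Rim edges match the prediction and are aligned, so lower.

Request:
drive_tool(steps=[[0.7, [0.5, -1.5, -30], 0], [0.7, [0.5, -1.5, -55], 0], [0.7, [0.5, -1.5, -66], 0], [0.7, [0.5, -1.5, -66], 0], [0.7, [0.5, -1.5, -66], 0], [0.7, [0.5, -1.5, -66], 0]])

```text
time_s: 21.22
tool_pos: [430.7, -172.0, 21.1]
eef_rot: [1.738, 2.612, 0.001]
wrist_force: [0.1, 0.0, -0.4]
finger_gap: 44.0
gripper_force: 21.2
```

Request:
drive_tool(steps=[[0.7, [0, 0, -1], 0], [0.7, [0, 0, -2], 0], [0.7, [0, 0, -2], 0], [0.7, [0, 0, -2], 0]])

```text
time_s: 21.55
tool_pos: [429.2, -171.6, 17.8]
eef_rot: [1.741, 2.614, 0.0]
wrist_force: [0.2, -0.0, -0.6]
finger_gap: 43.6
gripper_force: 21.2
```

Request:
drive_tool(steps=[[0.7, [0, 0, -2], 0], [0.7, [0, 0, -3], 0], [0.7, [0, 0, -3], 0], [0.7, [0, 0, -3], 0]])

```text
time_s: 21.88
tool_pos: [428.8, -171.4, 14.1]
eef_rot: [-1.741, -2.615, 0.0]
wrist_force: [0.1, -0.1, -1.1]
finger_gap: 43.6
gripper_force: 21.2
```

Request:
drive_tool(steps=[[0.7, [0, 0, -1], 0], [0.7, [0, 0, -1.5], 0], [0.7, [0, 0, -1.5], 0], [0.7, [0, 0, -1.5], 0]])

```text
time_s: 22.22
tool_pos: [428.9, -171.4, 13.8]
eef_rot: [1.741, 2.615, 0.0]
wrist_force: [-3.1, 1.7, 13.2]
finger_gap: 43.7
gripper_force: 22.8
```

Request:
drive_tool(steps=[[0.4, [0, 0, 0.5], 0], [0.2, [0, 0, 0.5], 0], [0.2, [0, 0, 0.5], 0], [0.2, [0, 0, 30], 0], [0, [0, 0, 70], 0], [0, [0, 0, 110], 0], [0, [0, 0, 150], 0], [0, [0, 0, 180], 0]])

```text
time_s: 22.88
tool_pos: [429.6, -171.7, 195.7]
eef_rot: [1.74, 2.613, 0.001]
wrist_force: [0.4, -0.3, -1.2]
finger_gap: 85.3
gripper_force: 0.0
```

Request:
drive_tool(steps=[[0, [8, 35, 0], 0], [0, [16, 70, 0], 0], [0, [25, 105, 0], 0], [0, [25, 135, 0], 0], [0, [25, 135, 0], 0], [0, [25, 135, 0], 0], [0, [25, 135, 0], 0]])

```text
time_s: 23.47
tool_pos: [453.8, -36.6, 192.5]
eef_rot: [-1.74, -2.616, 0.001]
wrist_force: [0.3, -0.5, 0.1]
finger_gap: 85.4
gripper_force: 0.0
```

```bash
cat >> h.py <<'E'
def circ(d,x,y,z,rad,k=60,tol=.06,blur=9):
    R=cv2.Rodrigues(np.array(d['rvec'],float))[0];P=np.array([x,y,z]);p=proj(d,[P])[0]
    er=rad*d['fx']/(R@P+np.array(d['tvec']).ravel())[2];g=cv2.cvtColor(d['image'],cv2.COLOR_RGB2GRAY)
    u,v=p.astype(int);u0,v0=max(u-k,0),max(v-k,0);roi=cv2.resize(g[v0:v+k,u0:u+k],None,fx=4,fy=4,interpolation=cv2.INTER_CUBIC)
    c=cv2.HoughCircles(cv2.GaussianBlur(roi,(blur,blur),0),cv2.HOUGH_GRADIENT,1.5,8,param1=60,param2=30,minRadius=int(er*4*(1-tol)),maxRadius=int(er*4*(1+tol)))
    print('pred',p.round(1),round(er,1))
    for a,b,r in (c[0][:4] if c is not None else []):
        print('  ',round(a/4+u0,1),round(b/4+v0,1),round(r/4,1),ray(d,a/4+u0,b/4+v0,z).round(1)[:2])
E
python3 - <<'E'
from h import *
d=snap('wrist','w16');a=snap('scene','sc16');b=snap('side','sd16');o=readout.get_obs();print(o['tool_pos'],o['eef_rot'])
circ(d,454,-36,58,31.5);circ(d,454,-36,58,27);circ(d,454,-36,58,29)
g=cv2.cvtColor(d['image'],cv2.COLOR_RGB2GRAY);u,v=proj(d,[[454,-36,58]])[0].astype(int)
print('row',v,u-50,g[v,u-50:u+50].tolist());print('col',u,v-50,g[v-50:v+50,u].tolist())
E
```

```text
[453.95693722 -37.46395058 192.623857  ] [-1.74295158e+00 -2.61368640e+00  6.73709166e-04]
pred [319.8 193.3] 31.5
   319.9 192.1 29.7 [453.7 -34.8]
pred [319.8 193.3] 27.0
   321.4 190.9 28.2 [454.6 -33.1]
   322.9 189.1 25.7 [455.2 -30.7]
   321.4 180.8 25.8 [450.6 -23.5]
pred [319.8 193.3] 29.0
   319.9 192.1 29.7 [453.7 -34.8]
   321.4 190.6 28.0 [454.4 -32.7]
row 193 269 [97, 97, 98, 97, 98, 97, 99, 98, 98, 98, 98, 98, 98, 97, 96, 97, 98, 98, 94, 91, 94, 98, 95, 93, 100, 100, 100, 100, 100, 99, 99, 100, 99, 99, 100, 100, 101, 101, 101, 99, 99, 100, 99, 100, 101, 101, 101, 101, 100, 100, 101, 101, 100, 99, 101, 100, 100, 100, 101, 100, 101, 102, 100, 100, 101, 101, 100, 100, 100, 100, 100, 101, 101, 102, 102, 102, 101, 96, 93, 98, 96, 95, 97, 98, 97, 98, 98, 98, 98, 97, 96, 96, 97, 97, 97, 98, 98, 97, 96, 100]
col 319 143 [182, 183, 183, 184, 184, 182, 182, 182, 182, 181, 153, 104, 81, 78, 66, 53, 62, 73, 74, 86, 102, 108, 105, 102, 99, 100, 101, 101, 100, 100, 100, 100, 99, 99, 101, 100, 100, 100, 99, 100, 100, 100, 100, 100, 99, 99, 100, 99, 100, 100, 101, 100, 100, 101, 101, 101, 102, 102, 101, 101, 102, 102, 102, 101, 101, 103, 102, 102, 102, 101, 102, 102, 102, 103, 102, 103, 100, 97, 118, 162, 181, 182, 182, 180, 181, 181, 182, 182, 182, 182, 182, 182, 181, 180, 179, 179, 181, 181, 181, 181]
```

Tall jar's lid is centred at (319.9,192.1), i.e. (453.7,-35). Descend with open fingers.

Request:
drive_tool(steps=[[0, [0, 2.5, -40], 0], [0, [0, 2.5, -80], 0], [0, [0, 2.5, -100], 0], [0, [0, 2.5, -100], 0], [0, [0, 2.5, -100], 0], [0, [0, 2.5, -100], 0]])

```text
time_s: 24.12
tool_pos: [455.1, -34.7, 93.7]
eef_rot: [1.742, 2.613, 0.001]
wrist_force: [0.9, 0.4, 0.3]
finger_gap: 85.6
gripper_force: 0.0
```

Run:
```python
from h import *
d=snap('wrist','w17');o=readout.get_obs();print(o['tool_pos'])
circ(d,454,-35,58,30,k=70,tol=.12)
a=load('w1');b=load('w6');
g=cv2.cvtColor(d['image'],cv2.COLOR_RGB2GRAY);u,v=proj(d,[[454,-35,58]])[0].astype(int)
print('row',v,u-70,g[v,u-70:u+70:1].tolist())
```

```text
[455.61901305 -34.69748721  94.22518953]
pred [316.9 236. ] 44.3
   317.4 228.9 46.4 [452.3 -30.1]
   317.4 231.6 44.5 [453.1 -31.8]
   315.9 226.7 43.9 [450.8 -28.9]
   319.3 232.3 42.8 [454.4 -31.9]
row 235 246 [98, 98, 98, 99, 99, 98, 98, 98, 99, 99, 99, 99, 99, 98, 99, 99, 98, 98, 98, 97, 98, 98, 98, 95, 91, 96, 99, 100, 95, 93, 100, 101, 101, 101, 100, 100, 99, 101, 100, 100, 100, 100, 101, 100, 100, 101, 101, 101, 102, 102, 101, 101, 101, 100, 100, 101, 100, 100, 101, 100, 101, 101, 101, 102, 101, 101, 100, 100, 100, 101, 101, 103, 101, 100, 101, 100, 100, 100, 101, 101, 101, 100, 100, 100, 101, 101, 101, 102, 101, 101, 102, 101, 101, 101, 101, 100, 101, 101, 101, 101, 102, 101, 102, 102, 101, 103, 101, 102, 101, 100, 98, 99, 100, 99, 98, 138, 182, 183, 182, 183, 183, 184, 183, 183, 183, 182, 182, 182, 181, 181, 181, 182, 183, 182, 181, 179, 175, 171, 171, 175]
```

Request:
drive_tool(steps=[[0, [-1.5, 1, -20], 0], [0, [-1.5, 1, -40], 0], [0, [-1.5, 1, -60], 0], [0, [-1.5, 1, -72], 0], [0, [-1.5, 1, -72], 0], [0, [-1.5, 1, -72], 0], [0, [-1.5, 1, -72], 0]])

```text
time_s: 24.75
tool_pos: [454.0, -33.2, 22.2]
eef_rot: [1.74, 2.613, 0.002]
wrist_force: [-0.5, 0.1, 0.1]
finger_gap: 85.1
gripper_force: 0.0
```

Request:
drive_tool(steps=[[0.15, [0, 0, 0], 0], [0.25, [0, 0, 0], 0], [0.35, [0, 0, 0], 0], [0.45, [0, 0, 0], 0], [0.5, [0, 0, 0], 0], [0.5, [0, 0, 0], 0], [0.5, [0, 0, 0], 0]], newtons=40)

```text
time_s: 25.33
tool_pos: [453.0, -33.1, 22.1]
eef_rot: [1.74, 2.614, 0.001]
wrist_force: [-1.6, -0.9, 9.7]
finger_gap: 62.5
gripper_force: 41.5
```

Request:
drive_tool(steps=[[0.55, [0, 0, 3], 0], [0.55, [0, 0, 20], 0], [0.55, [0, 0, 60], 0], [0.55, [0, 0, 100], 0], [0.55, [0, 30, 120], 0], [0.55, [0, 70, 120], 0], [0.55, [0, 110, 120], 0], [0.55, [0, 150, 120], 0]])

```text
time_s: 26.0
tool_pos: [452.5, 118.4, 142.0]
eef_rot: [1.742, 2.612, 0.003]
wrist_force: [0.8, -0.4, -0.4]
finger_gap: 62.5
gripper_force: 44.9
```

Request:
drive_tool(steps=[[0.55, [18, 33, 0], 0], [0.55, [36, 66, 0], 0], [0.55, [54, 99, 0], 0], [0.55, [72, 132, 0], 0], [0.55, [90, 165, 0], 0], [0.55, [110, 200, 0], 0], [0.55, [130, 235, 0], 0], [0.55, [130, 238, 0], 0]])

```text
time_s: 26.67
tool_pos: [586.6, 362.2, 140.7]
eef_rot: [1.737, 2.616, 0.012]
wrist_force: [1.5, 0.2, -1.4]
finger_gap: 62.2
gripper_force: 45.0
```

Request:
drive_tool(steps=[[0.55, [0, 0, -30], 0], [0.55, [0, 0, -60], 0], [0.55, [0, 0, -60], 0], [0.55, [0, 0, -60], 0], [0.55, [0, 0, -60], 0]])

```text
time_s: 27.08
tool_pos: [582.8, 355.1, 81.7]
eef_rot: [1.741, 2.615, 0.001]
wrist_force: [-1.2, -0.8, -1.4]
finger_gap: 62.0
gripper_force: 45.0
```

Run:
```python
from h import *
d=snap('wrist','w18');o=readout.get_obs();t=o['tool_pos'];print(t,o['eef_rot'],o['finger_gap'],o['gripper_force'])
circ(d,585.7,356,7,43,k=90,tol=.04)
g=cv2.cvtColor(d['image'],cv2.COLOR_RGB2GRAY)
n=np.array(o['eef_rot'])/np.linalg.norm(o['eef_rot']);ya=2*np.arctan2(n[1],n[0])-np.pi/2
x=np.array([np.cos(ya+np.pi/2),np.sin(ya+np.pi/2)])
p=proj(d,[[*(np.array([585.7,356])+43*x),7]])[0];print('pred far rim',p);u,v=p.astype(int)
for k in(-25,0,25):print(u+k,v-20,g[v-20:v+40,u+k].tolist())
r=v+25;print('row',r,u-70,g[r,u-70:u+70].tolist())
```

```text
[583.59416591 355.40089236  82.64130914] [1.74075237 2.61362274 0.00388709] 62.195772031689856 45.04511296749115
pred [322.7 215.8] 53.4
   325.2 215.9 53.6 [587.6 356.7]
   323.3 214.4 51.6 [585.7 357.3]
   325.9 214.1 51.9 [587.5 358.4]
   325.2 218.2 55.3 [588.4 354.9]
pred far rim [322.85876466 162.80666962]
297 142 [163, 163, 164, 164, 164, 165, 165, 166, 165, 165, 165, 164, 164, 163, 164, 164, 165, 165, 146, 109, 89, 88, 88, 88, 89, 88, 87, 66, 38, 32, 35, 37, 35, 34, 32, 33, 35, 35, 35, 35, 35, 36, 35, 35, 35, 36, 35, 35, 35, 35, 36, 35, 36, 35, 35, 35, 35, 34, 36, 35]
322 142 [164, 164, 164, 164, 165, 165, 164, 163, 163, 162, 164, 164, 165, 165, 164, 163, 162, 158, 123, 87, 62, 34, 34, 38, 37, 33, 34, 35, 36, 35, 35, 35, 35, 36, 35, 35, 35, 35, 35, 35, 36, 35, 35, 35, 36, 34, 36, 36, 36, 35, 35, 35, 35, 36, 36, 35, 35, 36, 36, 35]
347 142 [164, 164, 164, 164, 164, 163, 163, 162, 163, 164, 165, 166, 166, 166, 165, 165, 165, 165, 165, 164, 165, 164, 164, 165, 152, 99, 54, 71, 82, 75, 59, 57, 72, 80, 80, 79, 79, 79, 79, 79, 79, 78, 78, 78, 78, 77, 77, 78, 78, 78, 78, 77, 77, 78, 77, 77, 78, 75, 56, 36]
row 187 252 [89, 89, 88, 89, 89, 89, 89, 89, 88, 89, 89, 89, 89, 89, 88, 88, 89, 88, 88, 88, 87, 87, 88, 88, 89, 89, 82, 59, 37, 34, 35, 35, 34, 32, 33, 35, 35, 35, 35, 35, 35, 36, 35, 36, 35, 36, 35, 35, 36, 35, 35, 35, 35, 35, 36, 35, 35, 36, 35, 35, 36, 35, 35, 36, 36, 36, 35, 35, 36, 36, 34, 35, 35, 36, 34, 36, 34, 35, 35, 47, 69, 78, 78, 77, 78, 79, 78, 78, 78, 78, 78, 78, 78, 77, 78, 77, 77, 78, 77, 78, 78, 78, 78, 77, 77, 78, 77, 78, 78, 78, 77, 70, 52, 51, 69, 73, 73, 70, 97, 145, 166, 167, 166, 166, 166, 165, 165, 164, 164, 164, 165, 164, 164, 165, 164, 164, 164, 163, 164, 164]
```

Request:
drive_tool(steps=[[0.55, [2, 1, -20], 0], [0.55, [2, 1, -40], 0], [0.55, [2, 1, -48], 0], [0.55, [2, 1, -48], 0], [0.55, [2, 1, -48], 0], [0.55, [2, 1, -48], 0]])

```text
time_s: 27.63
tool_pos: [585.6, 356.6, 34.6]
eef_rot: [1.741, 2.614, 0.004]
wrist_force: [0.7, 0.7, -0.4]
finger_gap: 62.1
gripper_force: 45.1
```

Request:
drive_tool(steps=[[0.55, [0, 0, -2], 0], [0.55, [0, 0, -4], 0], [0.55, [0, 0, -4], 0], [0.55, [0, 0, -4], 0]])

```text
time_s: 27.97
tool_pos: [584.5, 356.1, 29.0]
eef_rot: [1.741, 2.615, 0.0]
wrist_force: [-0.1, -0.8, -1.5]
finger_gap: 61.8
gripper_force: 45.1
```

Request:
drive_tool(steps=[[0.55, [1, 0, -1.5], 0], [0.55, [1, 0, -3], 0], [0.55, [1, 0, -3], 0], [0.55, [1, 0, -3], 0]])

```text
time_s: 28.3
tool_pos: [585.3, 356.0, 25.5]
eef_rot: [-1.741, -2.615, 0.001]
wrist_force: [-0.4, -0.6, -1.6]
finger_gap: 62.1
gripper_force: 45.1
```

Request:
drive_tool(steps=[[0.55, [0, 0, -1], 0], [0.55, [0, 0, -1.5], 0], [0.55, [0, 0, -1.5], 0], [0.55, [0, 0, -1.5], 0]])

```text
time_s: 28.63
tool_pos: [585.4, 356.1, 25.3]
eef_rot: [1.741, 2.615, 0.001]
wrist_force: [-1.9, -1.2, 6.1]
finger_gap: 61.9
gripper_force: 45.7
```

Request:
drive_tool(steps=[[0.3, [0, 0, 0], 0], [0.1, [0, 0, 0], 0], [0, [0, 0, 0], 0], [0, [0, 0, 0], 0], [0, [0, 0, 30], 0], [0, [0, 0, 70], 0], [0, [0, 0, 110], 0], [0, [0, 0, 150], 0]])

```text
time_s: 29.3
tool_pos: [585.2, 355.9, 175.1]
eef_rot: [-1.741, -2.614, 0.002]
wrist_force: [0.3, -0.7, -0.4]
finger_gap: 85.5
gripper_force: 0.0
```

Request:
drive_tool(steps=[[0, [-30, -10, 40], 0], [0, [-60, -30, 60], 0], [0, [-95, -45, 60], 0], [0, [-95, -45, 60], 0], [0, [-95, -45, 60], 0], [0, [-95, -45, 60], 0]])

```text
time_s: 29.8
tool_pos: [490.7, 311.2, 234.6]
eef_rot: [1.74, 2.614, 0.002]
wrist_force: [1.1, 0.4, 0.6]
finger_gap: 85.4
gripper_force: 0.0
```

Run:
```python
from h import *
d=snap('wrist','w19');a=snap('scene','sc19');b=snap('side','sd19');o=readout.get_obs();print(o['tool_pos'],o['finger_gap'])
print('tall');circ(d,586,356,61,30,tol=.1);
print('flat w');circ(load('w14'),424.5,105,27,25.5,k=50) if 0 else None
# dark visible floor/rim pixels + carton masks: compare centroid in scene
for n,im in(('scene',a),('side',b)):
    h=cv2.cvtColor(im['image'],cv2.COLOR_RGB2HSV)
    for nm,(x,y,z,r) in dict(tall=(586,356,7,43),dish=(600.5,219,7,27),flat=(424.5,105,7,37),big=(429.5,-172.5,7,38),small=(428.5,-322,7,34)).items():
        # rim visibility: sample directions around the rim, dark?
        s=''
        for k in range(24):
            t=k*np.pi/12
            u,v=proj(im,[[x+(r-1.5)*np.cos(t),y+(r-1.5)*np.sin(t),7]])[0].round().astype(int)
            s+= '#' if 0<=v<400 and 0<=u<640 and h[v,u,2]<135 else '.'
        print(n,nm,s)
```

```text
[491.80230781 311.69140273 233.77775843] 85.33321175706108
tall
pred [412.8 179.7] 26.7
   413.3 184.1 27.8 [588.9 351.8]
   415.6 183.3 29.0 [590.8 353.5]
   412.2 180.7 24.8 [585.9 354.7]
   414.8 181.4 27.4 [589.  355.1]
flat w
scene tall ##....#..#.#############
scene dish ..........############..
scene flat ...........#############
scene big ......###########.####..
scene small ....#########.#######.#.
side tall ....##############......
side dish ....##############......
side flat ..##############........
side big ....#########.........##
side small ....########..###...###.
```

Request:
drive_tool(steps=[[0, [-30, -30, 0], 0], [0, [-60, -60, 0], 0], [0, [-60, -90, 0], 0], [0, [-60, -120, 0], 0], [0, [-60, -120, 0], 0], [0, [-60, -120, 0], 0], [0, [-60, -120, 0], 0]])

```text
time_s: 30.53
tool_pos: [431.8, 191.6, 234.1]
eef_rot: [-1.742, -2.614, -0.001]
wrist_force: [-0.0, 0.0, 0.1]
finger_gap: 85.3
gripper_force: 0.0
```

Run:
```python
from h import *
d=snap('wrist','w20');print(readout.get_obs()['tool_pos'])
circ(d,424.5,105,27,25.5,tol=.08);circ(d,424.5,105,7,37,tol=.05)
g=cv2.cvtColor(d['image'],cv2.COLOR_RGB2GRAY);u,v=proj(d,[[424.5,105,27]])[0].astype(int)
print('row',v,u-50,g[v,u-50:u+50].tolist());print('col',v-50,g[v-50:v+50,u].tolist())
```

```text
[431.6643776  191.96350895 234.11934402]
pred [289.2 233.6] 19.3
   289.9 236.2 18.5 [426.7 101.9]
pred [290.6 227.6] 26.6
   292.1 227.9 25.7 [426.5 105.3]
   290.6 226.4 27.5 [423.8 106.6]
   292.1 224.6 27.1 [424.7 110. ]
row 233 239 [215, 214, 214, 214, 214, 212, 210, 204, 184, 153, 169, 192, 193, 193, 193, 194, 193, 193, 194, 192, 192, 194, 194, 194, 194, 194, 188, 147, 89, 68, 62, 87, 99, 106, 106, 114, 114, 114, 115, 115, 114, 114, 114, 114, 113, 113, 111, 111, 111, 114, 113, 112, 111, 112, 113, 113, 112, 111, 111, 113, 114, 113, 112, 111, 111, 112, 111, 109, 104, 84, 75, 81, 74, 81, 82, 59, 50, 70, 127, 187, 197, 196, 196, 195, 195, 195, 196, 196, 196, 196, 196, 195, 195, 195, 196, 196, 196, 197, 196, 196]
col 183 [109, 109, 108, 107, 107, 107, 107, 107, 108, 107, 108, 109, 109, 109, 108, 108, 108, 108, 107, 74, 40, 42, 44, 44, 44, 44, 44, 44, 43, 44, 55, 74, 83, 86, 83, 86, 105, 120, 112, 106, 112, 111, 112, 111, 112, 112, 114, 114, 113, 112, 113, 114, 113, 112, 113, 116, 152, 194, 210, 210, 209, 210, 211, 211, 210, 212, 215, 210, 188, 181, 176, 181, 194, 195, 195, 195, 194, 194, 194, 194, 193, 194, 194, 194, 193, 193, 194, 194, 196, 197, 195, 194, 194, 195, 194, 195, 195, 194, 193, 193]
```

Request:
drive_tool(steps=[[0, [0, -40, 0], 0], [0, [0, -80, 0], 0], [0, [0, -120, 0], 0], [0, [0, -160, 0], 0], [0, [0, -200, 0], 0], [0, [0, -240, 0], 0], [0, [0, -280, 0], 0], [0, [0, -290, 0], 0]])

```text
time_s: 31.25
tool_pos: [432.2, -103.5, 234.4]
eef_rot: [1.743, 2.611, -0.003]
wrist_force: [0.4, 0.2, -0.2]
finger_gap: 85.5
gripper_force: 0.0
```

Request:
drive_tool(steps=[[0, [0, 0, 0], 0], [0, [0, 0, 0], 0], [0, [0, 0, 0], 0], [0, [0, 0, 0], 0]])

```text
time_s: 31.58
tool_pos: [430.6, -97.2, 234.1]
eef_rot: [-1.737, -2.616, -0.001]
wrist_force: [-1.3, 0.2, 0.5]
finger_gap: 85.3
gripper_force: 0.0
```

Run:
```python
from h import *
d=snap('wrist','w21');print(readout.get_obs()['tool_pos'])
h=cv2.cvtColor(d['image'],cv2.COLOR_RGB2HSV);g=h[...,2]
m=((h[...,1]>120)&(h[...,0]>5)&(h[...,0]<25)&(g>60)).astype(np.uint8)
u,v=proj(d,[[429,-172,33]])[0].astype(int);print(u,v)
M=np.zeros_like(m);M[v-50:v+50,u-50:u+50]=m[v-50:v+50,u-50:u+50]
ct=max(cv2.findContours(M,0,1)[0],key=cv2.contourArea)[:,0];print([np.round(x,1) for x in cv2.minAreaRect(np.array([ray(d,a,b,33)[:2] for a,b in ct],np.float32))])
print('row',v,u-50,g[v,u-50:u+50].tolist());print('col',v-55,g[v-55:v+55,u].tolist())
```

```text
[430.548144   -97.25419508 234.15520854]
295 229
[array([ 422.2, -154.7]), array([38.6, 16.4]), np.float64(22.8)]
row 229 245 [203, 202, 202, 199, 192, 163, 151, 187, 190, 189, 189, 190, 190, 188, 187, 187, 188, 189, 188, 188, 189, 188, 188, 189, 188, 187, 188, 188, 168, 106, 45, 35, 35, 41, 53, 89, 116, 116, 116, 115, 114, 96, 74, 74, 84, 108, 116, 115, 113, 104, 93, 94, 106, 115, 116, 116, 116, 98, 67, 76, 83, 95, 161, 199, 205, 204, 205, 205, 179, 115, 84, 84, 84, 85, 77, 70, 86, 142, 189, 190, 189, 190, 190, 189, 190, 190, 191, 189, 186, 185, 184, 184, 187, 188, 187, 186, 185, 185, 185, 186]
col 174 [101, 100, 101, 101, 102, 102, 102, 101, 101, 102, 101, 102, 101, 102, 103, 103, 104, 103, 82, 48, 39, 39, 40, 41, 41, 42, 52, 71, 80, 83, 85, 87, 89, 97, 111, 113, 109, 107, 108, 108, 108, 108, 108, 107, 107, 108, 108, 109, 111, 109, 102, 99, 97, 97, 93, 93, 97, 97, 94, 94, 100, 104, 107, 133, 124, 100, 95, 93, 99, 138, 174, 185, 181, 185, 193, 198, 190, 185, 188, 188, 189, 189, 189, 189, 188, 188, 186, 186, 187, 188, 190, 190, 191, 190, 189, 189, 187, 188, 184, 181, 184, 186, 187, 187, 187, 188, 187, 187, 187, 187]
```

```bash
python3 -c "
from workcell import workorder; print(workorder.job_done())"
```

```text
the job is handed in; nothing more can be done
None
```

I handed the job in at about 32 s with all five things released in their own holders. Every set-down except the tall jar's was checked in a later image, and all five made contact at floor height; no verdict came back from the judge.

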